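# Clamp the slicker blank in the notched bench clamp

### The arm

A 6-joint arm with a two-finger parallel gripper is mounted at the origin on the work surface. World frame = base frame: x ahead of the robot, y to its left, z up, the work surface at z = 0. Lengths are in m, angles in rad, forces in N, time in s.
With the tool pointing down it reaches from about 0.35 to 0.775 m from the base axis. Payload 5.5 kg.
Tool frame: the origin (TCP) lies at the very end of the fingers, on their centre line; the grasp point (between the pads) lies 19 mm behind it; z points along the fingers, y is the line along which they close (so a half turn about z gives the same grasp; the last joint's range is limited). The gripper opens to 85 mm and grips with 20 to 120 N. Pads are 22 mm wide; open, the fingers measure 114 mm over their backs; the gripper's body (76 mm by 85 mm) begins 54 mm behind the grasp point. The pads swing forward as they close: fully open they stand 13 mm farther back than shut.
Start: joints at [-1.349, 0.313, 0.046, 1.304, 0, 1.431], TCP at [0.204, -0.538, 0.231] pointing down, gripper open.
Joint ranges: [-2.76, 2.76], [-0.86, 1.69], [-1.03, 1.26], [-2.2, 2.34], [-1.47, 1.5], [-3.14, 3.14]. Speed limits (rad/s): [2.57, 2.57, 3.14, 3.14, 3.14, 3.14].

### API

Orientations are given as a unit quaternion [w, x, y, z].
In Python, from workcell import env, cams, ticket, spotter gives the robot as it stands.
- The arm moves only by the tool jog_arm, never from a script. Its argument "increments" is a list that holds one entry, the list of rows, each a list of 7 numbers: the shift along the tool's x, y, z in units of 0.25 m (1.0 is 0.25 m), then the turn, a rotation vector about the tool's x, y, z in units of 180 degrees (1.0 is 180 degrees), then the closure in counts, from 0 (fully open) to 255 (shut). A call has 1 to 20 rows; each row shifts and turns the commanded pose from where the row before left it, along the tool's axes as they then stand; what a row does not reach is not made up. A row lasts 1/10 s, in which the tool goes at most 50 mm and 8.59 degrees, less where a joint would pass 70% of its speed; a pose out of reach is approached as far as the arm can. A call with a number of a shift or a turn outside -1 to 1 is refused whole. A call with a gripper value outside its range is refused whole. The fingers move at their own pace and stop on an object; "force" is the grip in N (left out, the last holds). Time passes only in rows, so rows that do not move let the fingers close. It gives the time, the measured TCP pose, the force, the opening and the grip force at its end, in the units of the state.
- env.get_state(): the state, without advancing time (a new reading comes with each control period).
- cams.read_camera(name): name is "side" or "top" or "wrist"; returns a dict with "pixels" (480x640x3 uint8, red, green, blue), "fx", "fy", "cx", "cy" (pixels), "xyz" and "attitude" of the camera in the world; the wrist camera has in their place "mount" (4x4, takes a point from camera to tool coordinates, whose origin is the TCP and whose axes are the flange's). Camera axes: x right, y down, z forward; pixel columns grow to the right and rows downward; lengths in m; the calibration is good to about 2 mm. A picture is of the moment at which its call begins: read the wrist's pose just before it. There is no depth.
- ticket.hand_in(): hands the job in; it is judged then, once.
Trained networks look in the newest picture that a camera, given by its name, has taken for a name from the list of things; names that differ only in an ending like _2 or _b are one class to them, and where a whole thing is asked for, a point or a joint stands for the part that bears it (a point fixed in the world has none). Each returns a list of dicts, best first, with "conf" (0 to 1); they miss things now and then, are a little off and sometimes report something else, mostly with a low value. They report only what shows in the picture. A call takes as long as a camera call.
- spotter.find_in(target, camera): "uv" ([column, row] in pixels, amid what is visible of it).
- spotter.cut_out(target, camera): "region" (480x640 bool, what is visible of it) and "uv" ([column, row] in pixels, amid what is visible of it).
- spotter.landmark_of(target, camera): "uv" ([column, row] in pixels: a listed point, or the origin of a listed thing).
The state is a dict: "clock": time; "joint_pos": joint angles; "qvel": joint speeds; "tau": joint torques, N m; "tcp_pos": TCP position; "orientation": TCP orientation; "wrist_force": force on the tool from outside, world axes, zero at the start; "ft_torque": the same for the moment, N m; "finger_gap": finger opening in m; "grip_force": force on a finger pad.
Only numpy, scipy, OpenCV 4.12 (cv2) and the standard library are available. Lean on these libraries where they do the work, as an engineer would, in place of code of your own. Each camera call takes 0.05 s, during which the arm holds its last target. There are 200 camera calls.

### The job

Clamp the wooden block in the bench clamp: hold the release bar up, slide the carriage along until it has pushed the block against the end jaw and its sprung pad presses firmly on it, then let the bar go so that its catch drops fully into the nearest notch and the clamp keeps its grip on its own. The block must end up firmly held, but do not crush it: keep the pad off the end of its spring, and leave the other things on the bench alone.

Things in the scene. Friction and masses are not known exactly. Their poses are not given: they have to be found in the camera images.
- clamp: fixed bench clamp of dark steel, bed 132 x 380 mm and 20 mm thick, origin under the middle of the bed. Its y axis is the direction in which the carriage slides to close (towards the end jaw), x is across, z up.
- jaw_face (a point): middle of the inner face of the fixed end jaw (110 mm wide, 82 mm high), at clamp y = 150 mm. Before it stands a screwed anvil plate, 50 mm wide, facing the carriage; the anvil's face lies 12 to 57 mm before this point (towards clamp -y), wherever the last user left it. This is not measured: find it by feel.
- first_tooth (a point): top of the first tooth of the rail, 34 mm over the bench. A toothed rail runs along both edges of the clamp (x = -53 and +53 mm): 17 slightly raked teeth, 2.5 mm thick and 8 mm high, one every 8 mm from here towards +y, with notches 5.5 mm wide between them. On the -y side of it the rail has no teeth (parking bay).
- carriage: sliding carriage, dark steel, 78 mm across, 60 mm along the slide, axes as the clamp's, origin on its centre line 21 mm over the bench, at clamp y -130 to 50 mm; it starts in the parking bay at y -130 to -95 mm. It drags with 1.5 N plus 0.08 N per mm/s. A good clamping has 6 to 20 N between its pad and the block at the end; over 24 N crushes the block.
- pad_free (a point): middle of the face of the carriage's sprung pad when free (64 mm ahead of the carriage origin; pad 50 wide, 34 high). The pad gives from 4 N, then 0.9 N more per mm, to its stop at 20 mm (22 N). When the bar is let go the spring may push the carriage back up to 8 mm (7 N less) until the catch drops in: so press to 15 to 18 N first.
- bar_grip (a point): middle of the release bar: round steel bar 14 mm thick, 134 mm long, across the clamp (along its x), right above the carriage origin, 108 mm over the bench when down, 39 mm free space under it. It stands on legs at x = -53 and +53 mm: pinch it from above at the middle, a finger on its +y and one on its -y side, and lift; the carriage is slid by the same bar.
- bar (a joint): lift of the release bar in m: 0 fully down (catch home), about 0.0075 with its catch blade (3 mm thick, under each leg) standing on a tooth, 0.014 at the upper stop. Spring and weight press it down with 10 to 12.5 N and it drops by itself when let go. Only above 0.008 does the catch clear the teeth.
- block: loose hardwood block, 46 mm across x, 60 mm along y, 36 mm high, 0.17 to 0.35 kg, origin under its centre; it lies loose and slightly turned on the bed between pad and anvil. It is not picked up: the pad pushes it along.
- weight_a: bystander: flat dark steel weight 70 x 110 x 30 mm lying on the bench, origin under its centre
- weight_b: bystander: dark steel weight 60 x 90 x 40 mm lying on the bench, origin under its centre
- mallet: bystander: hammer, 260 mm long, lying on the bench, origin under its middle
- glue_jar: bystander: amber glass jar 64 mm thick and 95 mm high, origin under its centre

How it is judged:
By the outcome, as a careful person would: the job done as asked, in the order asked, and still so for the second after the job is handed in, with the robot touching nothing.
It also fails if it takes over 58 s, if anything falls off the work surface, if the arm or the gripper's body presses on something with over 40 N, if the wrist force passes 120 N, or if a joint passes its speed limit or range.

## Working session

There is one attempt and no reset: what is moved stays moved. The work goes in short steps, Python scripts to look and compute and a tool call to move; the robot and the scene stay as the last step left them, time stands still between calls to the robot, and variables do not carry over. Pictures are saved under pics/ and viewed, at most 10 in all, crops included, and the job is handed in when it is done.

Besides the shell and the picture viewer there is one more tool, called after ">>>" as a command line: name --argument value ..., lists and objects as JSON in quotes. jog_arm: Moves the arm, as the interface text tells. Shifts and turns lie within -1 to 1; 1 stands for 0.25 m of shift or 180 degrees of turn. Its arguments: {"type":"object","properties":{"increments":{"type":"array"},"force":{"type":"number"}},"required":["increments"]}

```bash
mkdir -p pics; ls; cat > h.py <<'E'
import numpy as np, cv2
from scipy.spatial.transform import Rotation as R
from workcell import env, cams, ticket, spotter
def rot(a):
    a=np.array(a,float)
    return a if a.shape==(3,3) else R.from_quat(a[[1,2,3,0]]).as_matrix()
def cam(name):
    s=env.get_state(); c=cams.read_camera(name)
    if 'mount' in c:
        T=np.eye(4);T[:3,:3]=rot(s['orientation']);T[:3,3]=s['tcp_pos'];M=T@np.array(c['mount'])
        c['C'],c['R']=M[:3,3],M[:3,:3]
    else: c['C'],c['R']=np.array(c['xyz']),rot(c['attitude'])
    return c
def ray(c,uv):
    d=c['R']@np.array([(uv[0]-c['cx'])/c['fx'],(uv[1]-c['cy'])/c['fy'],1]); return d/np.linalg.norm(d)
def onz(c,uv,z):
    d=ray(c,uv); return c['C']+d*(z-c['C'][2])/d[2]
def proj(c,p):
    q=c['R'].T@(np.array(p)-c['C']); return np.array([c['fx']*q[0]/q[2]+c['cx'],c['fy']*q[1]/q[2]+c['cy']])
def tri(obs):
    A=np.zeros((3,3));b=np.zeros(3)
    for c,uv in obs:
        d=ray(c,uv);P=np.eye(3)-np.outer(d,d);A+=P;b+=P@c['C']
    x=np.linalg.solve(A,b); return x,[np.linalg.norm(proj(c,x)-uv) for c,uv in obs]
def save(c,n): cv2.imwrite('pics/'+n,c['pixels'][:,:,::-1])
E
python3 - <<'E'
from h import *
np.set_printoptions(precision=4,suppress=True)
C={n:cam(n) for n in('side','top')}
for n,c in C.items():
    save(c,n+'0.png'); print(n,c['C'],c['R'][:,2],c['fx'])
Z=dict(jaw_face=None,first_tooth=.034,carriage=.021,pad_free=None,bar_grip=.108,block=.02,clamp=0,weight_a=0,mallet=0,glue_jar=0)
for t,z in Z.items():
    o=[]
    for n,c in C.items():
        l=spotter.landmark_of(t,n)
        for k in l[:2]: print(t,n,np.round(k['uv'],1),round(k['conf'],2), onz(c,k['uv'],z) if z is not None else '')
        if l:o.append((c,l[0]['uv']))
    if len(o)==2: print('   tri',*tri(o))
print(env.get_state())
E
```

```text
pics
side [0.3439 0.805  0.7046] [ 0.1923 -0.7742 -0.603 ] 447.6627360313951
top [0.4713 0.0088 1.1025] [ 0.0691  0.0176 -0.9975] 466.77619151714197
jaw_face side [286.3 277.8] 0.84 
jaw_face side [397.5 184.4] 0.64 
jaw_face top [299.9 217.5] 0.93 
   tri [0.6049 0.0854 0.0238] [np.float64(1.4187188190851845), np.float64(1.384835891844669)]
first_tooth side [355.9 224.8] 0.59 [ 0.4942 -0.1494  0.034 ]
first_tooth side [322.4 184.6] 0.58 [ 0.6316 -0.3286  0.034 ]
first_tooth top [392.8 262.2] 0.9 [ 0.4947 -0.1273  0.034 ]
   tri [ 0.4924 -0.1254  0.0507] [np.float64(0.7632793234747808), np.float64(0.867985089786564)]
carriage side [336.1 221.3] 0.87 [ 0.5518 -0.1697  0.021 ]
carriage top [406.7 240.3] 0.71 [ 0.5452 -0.1622  0.021 ]
   tri [ 0.5472 -0.1607  0.0276] [np.float64(0.966974135337068), np.float64(1.121683645920287)]
pad_free side [329.2 229.7] 0.77 
pad_free side [313.1 245.1] 0.41 
pad_free top [375.9 233.2] 0.88 
   tri [ 0.5561 -0.0896  0.0481] [np.float64(1.7227932718326147), np.float64(1.9212576376548378)]
bar_grip side [288.6 274.7] 0.48 [0.574  0.1646 0.108 ]
bar_gri
[... 1218 characters left out ...]
ar side [318.3 254.1] 0.22 [ 0.568  -0.0457  0.    ]
glue_jar top [167.8 295.9] 0.68 [0.4231 0.4007 0.    ]
   tri [ 0.4259  0.4052 -0.011 ] [np.float64(1.9647705203600236), np.float64(1.3918274559514239)]
{'clock': 1.1, 'joint_pos': array([-1.3486,  0.3132,  0.0461,  1.3036,  0.    ,  1.4312]), 'qvel': array([ 0.0015, -0.0009, -0.    ,  0.0014,  0.    ,  0.002 ]), 'tau': array([  0.0003, -48.048 ,  29.8818,   0.0003,  -0.0001,  -0.    ]), 'tcp_pos': array([ 0.2035, -0.5378,  0.2313]), 'orientation': array([0.0001, 0.9837, 0.1799, 0.    ]), 'wrist_force': array([-0.2967, -0.5203,  0.5404]), 'ft_torque': array([-0.0087, -0.0271, -0.007 ]), 'grip_force': 0.0, 'finger_gap': 0.08528332324872717}
```

View pics/top0.png

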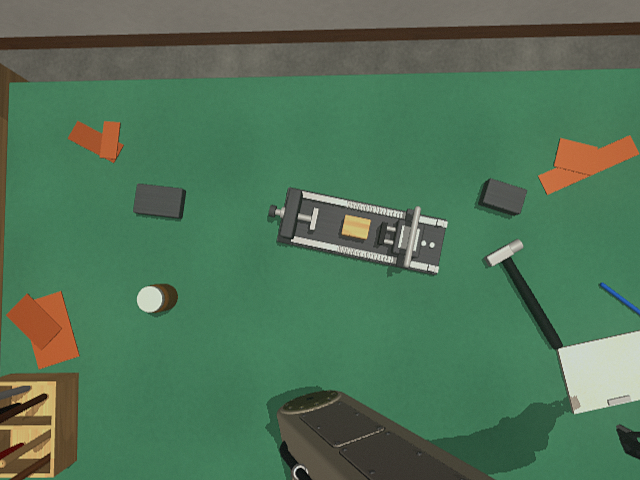

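View pics/side0.png

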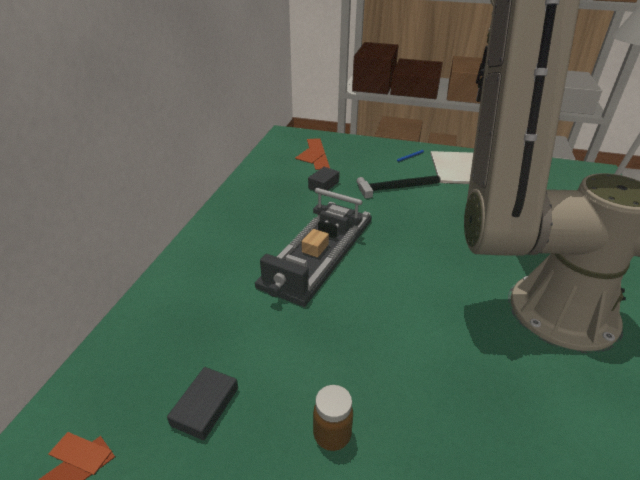

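The top view shows the clamp running from (270,215) at the jaw to (445,250), with the bar at (413,237), the block at (357,227) and the anvil plate at (315,218). The side view agrees, with the bar at (338,196). That puts the clamp's y axis about 13° off world +y. I'll move above the bar first, then refine with the wrist camera.

>>> jog_arm --increments '[[[0.14,-0.07,-0.01,0,0,0,0],[0.14,-0.07,-0.01,0,0,0,0],[0.14,-0.07,-0.01,0,0,0,0],[0.14,-0.07,-0.01,0,0,0,0],[0.14,-0.07,-0.01,0,0,0,0],[0.14,-0.07,-0.01,0,0,0,0],[0.14,-0.07,-0.01,0,0,0,0],[0.14,-0.07,-0.01,0,0,0,0],[0.14,-0.07,-0.01,0,0,0,0],[0.14,-0.07,-0.01,0,0,0,0],[0.14,-0.07,-0.01,0,0,0,0],[0.14,-0.07,-0.01,0,0,0,0],[0.14,-0.07,-0.01,0,0,0,0]]]'

```text
clock: 2.4
tcp_pos: [0.5495, -0.1626, 0.264]
orientation: [0.0, 0.984, 0.18, 0.0]
wrist_force: [0.3, -0.8, 0.6]
finger_gap: 0.0851
grip_force: 0.0
```

>>> jog_arm --increments '[[[0,0,0,0,0,-0.045,0],[0,0,0,0,0,-0.045,0],[0,0,0,0,0,-0.045,0],[0,0,0,0,0,-0.045,0],[0,0,0,0,0,-0.045,0],[0,0,0,0,0,-0.045,0],[0,0,0,0,0,-0.045,0],[0,0,0,0,0,-0.045,0],[0,0,0,0,0,-0.045,0],[0,0,0,0,0,-0.045,0],[0,0,0,0,0,-0.045,0],[0,0,0,0,0,-0.045,0],[0,0,0,0,0,-0.045,0],[0,0,0,0,0,-0.045,0],[0,0,0,0,0,-0.045,0],[0,0,0,0,0,-0.045,0],[0,0,0,0,0,-0.045,0],[0,0,0,0,0,-0.045,0]]]'

```text
clock: 4.2
tcp_pos: [0.5485, -0.164, 0.2638]
orientation: [0.0, 0.114, 0.993, -0.0]
wrist_force: [-0.2, 0.1, 0.1]
finger_gap: 0.0858
grip_force: 0.0
```

```bash
python3 - <<'E'
from h import *
np.set_printoptions(precision=4,suppress=True)
w=cam('wrist'); save(w,'w1.png')
print(w['C'],w['R'][:,2])
for t,z in dict(jaw_face=.061,bar_grip=.108,first_tooth=.034,pad_free=.04,carriage=.021,block=.02).items():
    for k in spotter.landmark_of(t,'wrist')[:2]: print(t,np.round(k['uv'],1),round(k['conf'],2),onz(w,k['uv'],z))
r=spotter.cut_out('bar_grip','wrist')
if r:
    m=r[0]['region'];v,u=np.nonzero(m);print('mask',m.sum(),r[0]['conf'],u.min(),u.max(),v.min(),v.max(),cv2.minAreaRect(np.c_[u,v].astype(np.float32)))
s=env.get_state();print(rot(s['orientation']),s['tcp_pos'])
E
```

```text
[ 0.4765 -0.147   0.4065] [ 0.2835 -0.0654 -0.9567]
jaw_face [625.5 196.4] 0.65 [0.5995 0.0759 0.061 ]
bar_grip [335.5 216.2] 0.72 [ 0.5498 -0.1596  0.108 ]
bar_grip [  3.4 113. ] 0.2 [ 0.429  -0.3619  0.108 ]
first_tooth [350.2 133.2] 0.96 [ 0.4998 -0.1342  0.034 ]
pad_free [405.9 196.8] 0.92 [ 0.5635 -0.0984  0.04  ]
pad_free [462.7 192.5] 0.19 [ 0.571  -0.0493  0.04  ]
carriage [332.4 192.9] 0.58 [ 0.5491 -0.1611  0.021 ]
block [462.3 192.6] 0.84 [ 0.5762 -0.0443  0.02  ]
mask 3419 0.91 325 344 118 299 ((334.4999694824219, 208.49998474121094), (180.99996948242188, 18.999996185302734), 90.0)
[[-0.9722  0.2343 -0.    ]
 [ 0.2343  0.9722 -0.0001]
 [ 0.     -0.0001 -1.    ]] [ 0.5485 -0.164   0.2638]
```

View pics/w1.png

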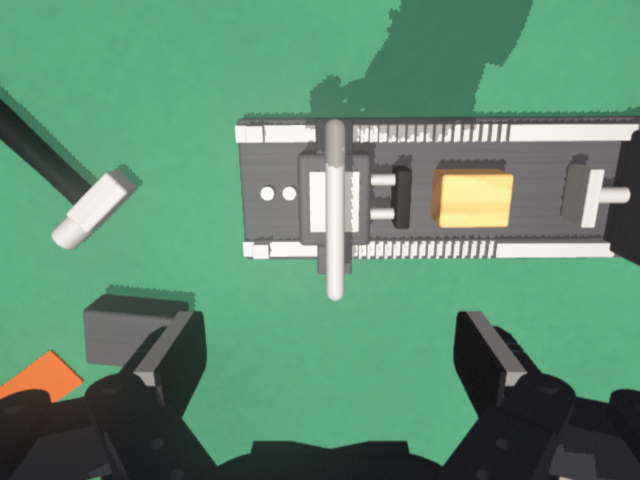

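The wrist view shows the bar upright at column 334, rows 118–299, so the yaw matches. The block is at (472,200) and the anvil at (585,195). The bar is about 3 mm towards tool +y from the TCP. I'll descend and pinch it.

>>> jog_arm --increments '[[[0,0.012,0.08,0,0,0,0],[0,0,0.08,0,0,0,0],[0,0,0.08,0,0,0,0],[0,0,0.08,0,0,0,0],[0,0,0.08,0,0,0,0],[0,0,0.08,0,0,0,0],[0,0,0.08,0,0,0,0],[0,0,0.08,0,0,0,0],[0,0,0.04,0,0,0,0],[0,0,0.02,0,0,0,0],[0,0,0,0,0,0,0]]]'

```text
clock: 5.7
tcp_pos: [0.5491, -0.161, 0.0886]
orientation: [-0.0, 0.117, 0.993, 0.0]
wrist_force: [-0.3, 0.3, 0.5]
finger_gap: 0.0853
grip_force: 0.0
```

>>> jog_arm --increments '[[[0,0,0,0,0,0,120],[0,0,0,0,0,0,160],[0,0,0,0,0,0,190],[0,0,0,0,0,0,210],[0,0,0,0,0,0,230],[0,0,0,0,0,0,255],[0,0,0,0,0,0,255],[0,0,0,0,0,0,255],[0,0,0,0,0,0,255],[0,0,0,0,0,0,255]]]' --force 70

```text
clock: 6.7
tcp_pos: [0.5495, -0.161, 0.0893]
orientation: [0.0, 0.117, 0.993, -0.0]
wrist_force: [-1.2, 1.4, 5.4]
finger_gap: 0.0118
grip_force: 68.3
```

>>> jog_arm --increments '[[[0,0,-0.008,0,0,0,255],[0,0,-0.008,0,0,0,255],[0,0,-0.008,0,0,0,255],[0,0,-0.008,0,0,0,255],[0,0,-0.008,0,0,0,255],[0,0,-0.008,0,0,0,255],[0,0,0,0,0,0,255],[0,0,0,0,0,0,255]]]'

```text
clock: 7.5
tcp_pos: [0.5493, -0.161, 0.0994]
orientation: [-0.0, 0.117, 0.993, 0.0]
wrist_force: [6.5, -0.2, -12.0]
finger_gap: 0.0118
grip_force: 68.1
```

```bash
python3 - <<'E'
from h import *
np.set_printoptions(precision=4,suppress=True)
w=cam('wrist'); save(w,'w2.png')
s=env.get_state();print(s['tcp_pos'],s['wrist_force'],s['finger_gap'])
for t,z in dict(bar_grip=.12,block=.02,pad_free=.04).items():
    for k in spotter.landmark_of(t,'wrist')[:1]: print(t,np.round(k['uv'],1),round(k['conf'],2),onz(w,k['uv'],z))
c=cam('side')
for k in spotter.landmark_of('bar_grip','side')[:2]: print(k)
im=c['pixels'][150:320,230:430,::-1]; cv2.imwrite('pics/mix2.png',np.vstack([cv2.resize(im,None,fx=3,fy=3,interpolation=cv2.INTER_CUBIC)]))
E
```

```text
[ 0.5493 -0.161   0.0994] [  5.4051  -1.2579 -11.9714] 0.011941621857117427
bar_grip [329.6 338.8] 0.75 [ 0.5468 -0.1602  0.12  ]
block [547.6 246.6] 0.61 [ 0.5759 -0.0435  0.02  ]
pad_free [459.1 259.7] 0.62 [ 0.5636 -0.0967  0.04  ]
{'uv': [337.6, 190.8], 'conf': 0.81}
```

View pics/w2.png

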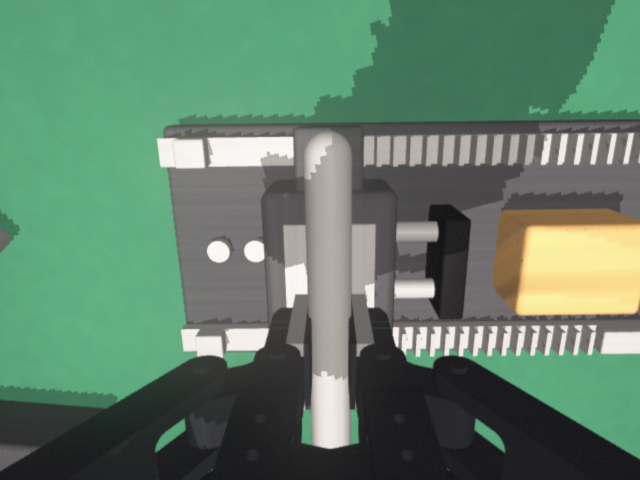

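View pics/mix2.png

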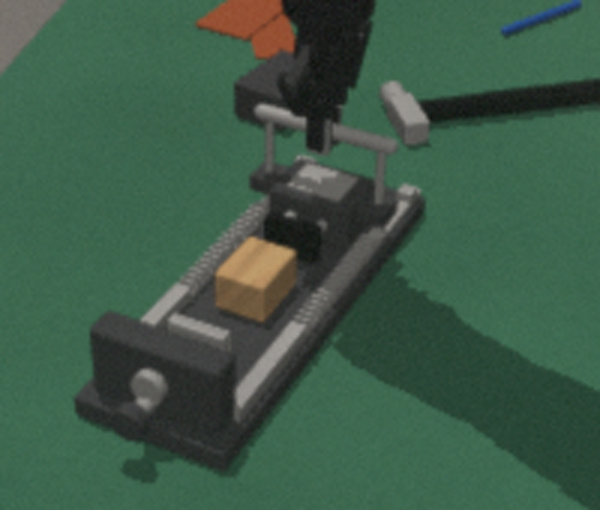

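The bar is up about 10 mm and held at its middle: the side crop shows both legs raised and the fingers around the bar. I'll lift a little more for margin, then slide, watching the forces.

>>> jog_arm --increments '[[[0,0,-0.006,0,0,0,255],[0,0.008,0,0,0,0,255],[0,0.016,0,0,0,0,255],[0,0.016,0,0,0,0,255],[0,0.016,0,0,0,0,255],[0,0.016,0,0,0,0,255],[0,0.008,0,0,0,0,255]]]'

```text
clock: 8.5
tcp_pos: [0.5536, -0.1425, 0.1009]
orientation: [-0.001, 0.118, 0.993, -0.001]
wrist_force: [3.9, -3.5, -12.7]
finger_gap: 0.0116
grip_force: 68.2
```

>>> jog_arm --increments '[[[0,0.008,0,0,0,0,255],[0,0.016,0,0,0,0,255],[0,0.016,0,0,0,0,255],[0,0.016,0,0,0,0,255],[0,0.016,0,0,0,0,255],[0,0.016,0,0,0,0,255],[0,0.016,0,0,0,0,255],[0,0.016,0,0,0,0,255],[0,0.016,0,0,0,0,255],[0,0.008,0,0,0,0,255],[0,0.004,0,0,0,0,255],[0,0.004,0,0,0,0,255]]]'

```text
clock: 9.7
tcp_pos: [0.5619, -0.106, 0.1007]
orientation: [-0.001, 0.118, 0.993, -0.001]
wrist_force: [2.3, -5.3, -11.9]
finger_gap: 0.0114
grip_force: 68.3
```

```bash
python3 - <<'E'
from h import *
np.set_printoptions(precision=4,suppress=True)
w=cam('wrist'); save(w,'w3.png')
s=env.get_state();ey=rot(s['orientation'])[:,1];ex=rot(s['orientation'])[:,0]
print(s['tcp_pos'],s['wrist_force']@ey,s['wrist_force']@ex,s['finger_gap'],ey)
for t,z in dict(bar_grip=.12,block=.02,pad_free=.04,jaw_face=.06).items():
    for k in spotter.landmark_of(t,'wrist')[:1]: print(t,np.round(k['uv'],1),round(k['conf'],2),onz(w,k['uv'],z), (onz(w,k['uv'],z)-s['tcp_pos'])@ey)
t=cam('top');cv2.imwrite('pics/t3.png',cv2.resize(t['pixels'][160:290,250:460,::-1],None,fx=3,fy=3,interpolation=cv2.INTER_CUBIC))
E
```

```text
[ 0.5619 -0.1057  0.1007] -2.8439572203500343 -4.630435717314961 0.011548640611223302 [ 0.2339  0.9723 -0.0025]
bar_grip [332.6 344. ] 0.9 [ 0.5622 -0.1048  0.12  ] 0.0009618333450461301
block [500.7 247.4] 0.67 [ 0.5832 -0.0136  0.02  ] 0.09478611175843517
pad_free [455.7 260. ] 0.85 [ 0.5763 -0.0433  0.04  ] 0.06419559426480805
```

View pics/w3.png

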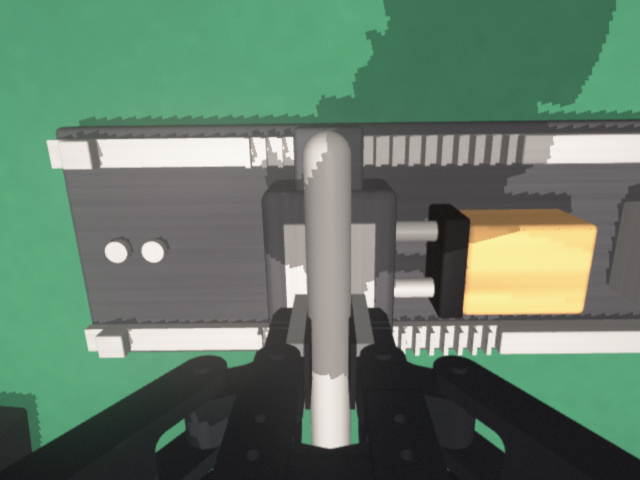

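The pad now carries the block, which sits square against it. The anvil starts at about column 615, with the block's end at column 590, so roughly 10 mm remain. I'll go slowly from here.

>>> jog_arm --increments '[[[0,0.004,0,0,0,0,255],[0,0.004,0,0,0,0,255],[0,0.004,0,0,0,0,255],[0,0.004,0,0,0,0,255],[0,0.004,0,0,0,0,255],[0,0.004,0,0,0,0,255],[0,0.004,0,0,0,0,255]]]'

```text
clock: 10.7
tcp_pos: [0.5634, -0.0992, 0.1006]
orientation: [-0.001, 0.118, 0.993, -0.001]
wrist_force: [2.3, -4.8, -12.8]
finger_gap: 0.0117
grip_force: 68.3
```

>>> jog_arm --increments '[[[0,0.004,0,0,0,0,255],[0,0.004,0,0,0,0,255],[0,0.004,0,0,0,0,255]]]'

```text
clock: 11.0
tcp_pos: [0.5641, -0.0963, 0.1006]
orientation: [-0.001, 0.118, 0.993, -0.001]
wrist_force: [2.7, -5.8, -12.2]
finger_gap: 0.0118
grip_force: 68.3
```

>>> jog_arm --increments '[[[0,0.004,0,0,0,0,255],[0,0.004,0,0,0,0,255],[0,0.004,0,0,0,0,255]]]'

```text
clock: 11.3
tcp_pos: [0.5647, -0.0934, 0.1006]
orientation: [-0.001, 0.118, 0.993, -0.001]
wrist_force: [2.3, -6.2, -13.5]
finger_gap: 0.0117
grip_force: 68.3
```

>>> jog_arm --increments '[[[0,0.004,0,0,0,0,255],[0,0.004,0,0,0,0,255],[0,0.004,0,0,0,0,255]]]'

```text
clock: 11.6
tcp_pos: [0.5654, -0.0904, 0.1006]
orientation: [-0.001, 0.118, 0.993, -0.001]
wrist_force: [2.0, -5.3, -11.2]
finger_gap: 0.0118
grip_force: 68.3
```

>>> jog_arm --increments '[[[0,0.004,0,0,0,0,255],[0,0.004,0,0,0,0,255],[0,0.004,0,0,0,0,255]]]'

```text
clock: 11.9
tcp_pos: [0.566, -0.0875, 0.1006]
orientation: [-0.002, 0.118, 0.993, -0.001]
wrist_force: [2.9, -5.3, -11.8]
finger_gap: 0.0117
grip_force: 68.3
```

>>> jog_arm --increments '[[[0,0.004,0,0,0,0,255],[0,0.004,0,0,0,0,255],[0,0.004,0,0,0,0,255]]]'

```text
clock: 12.2
tcp_pos: [0.5667, -0.0846, 0.1006]
orientation: [-0.002, 0.118, 0.993, -0.001]
wrist_force: [1.7, -5.9, -11.3]
finger_gap: 0.0117
grip_force: 68.3
```

```bash
python3 - <<'E'
from h import *
np.set_printoptions(precision=4,suppress=True)
for i in range(3):
    w=cam('wrist'); s=env.get_state();ey=rot(s['orientation'])[:,1];print(s['tcp_pos'],s['wrist_force']@ey)
save(w,'w4.png')
E
```

```text
[ 0.5668 -0.0844  0.1005] -3.678255351810935
[ 0.5668 -0.0844  0.1006] -3.3989460135186613
[ 0.5668 -0.0843  0.1006] -3.887393660117679
```

View pics/w4.png

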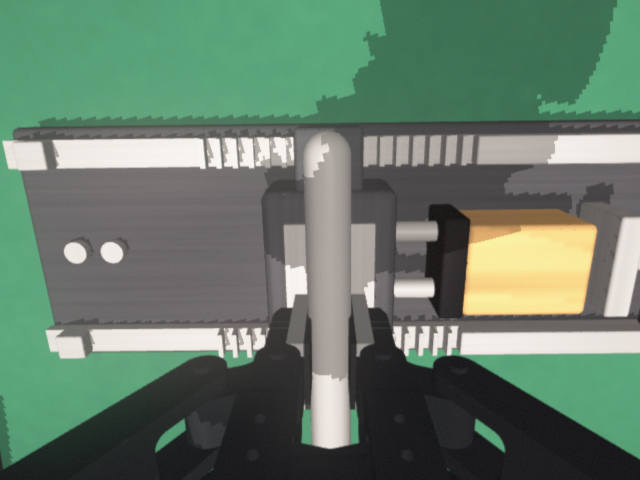

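The block's far end, at column 587, is now almost on the anvil face. I'll press on in 2–3 mm steps.

>>> jog_arm --increments '[[[0,0.004,0,0,0,0,255],[0,0.004,0,0,0,0,255],[0,0.004,0,0,0,0,255]]]'

```text
clock: 12.65
tcp_pos: [0.5675, -0.0813, 0.1009]
orientation: [-0.001, 0.118, 0.993, -0.001]
wrist_force: [1.5, -4.6, -12.1]
finger_gap: 0.0115
grip_force: 68.3
```

>>> jog_arm --increments '[[[0,0.004,0,0,0,0,255],[0,0.004,0,0,0,0,255],[0,0.004,0,0,0,0,255]]]'

```text
clock: 12.95
tcp_pos: [0.5681, -0.0784, 0.1009]
orientation: [-0.001, 0.118, 0.993, -0.001]
wrist_force: [1.3, -5.0, -11.9]
finger_gap: 0.012
grip_force: 68.3
```

>>> jog_arm --increments '[[[0,0.004,0,0,0,0,255],[0,0.004,0,0,0,0,255],[0,0.004,0,0,0,0,255]]]'

```text
clock: 13.25
tcp_pos: [0.5687, -0.0759, 0.1009]
orientation: [-0.002, 0.118, 0.993, -0.001]
wrist_force: [1.0, -6.6, -12.7]
finger_gap: 0.0119
grip_force: 68.3
```

>>> jog_arm --increments '[[[0,0.004,0,0,0,0,255],[0,0.004,0,0,0,0,255],[0,0.004,0,0,0,0,255]]]'

```text
clock: 13.55
tcp_pos: [0.5692, -0.0736, 0.1009]
orientation: [-0.002, 0.118, 0.993, -0.002]
wrist_force: [-0.1, -9.3, -11.4]
finger_gap: 0.0118
grip_force: 68.4
```

>>> jog_arm --increments '[[[0,0.004,0,0,0,0,255],[0,0.004,0,0,0,0,255],[0,0.004,0,0,0,0,255]]]'

```text
clock: 13.85
tcp_pos: [0.5697, -0.0713, 0.1009]
orientation: [-0.002, 0.118, 0.993, -0.003]
wrist_force: [0.3, -12.2, -12.9]
finger_gap: 0.0116
grip_force: 68.5
```

```bash
python3 - <<'E'
from h import *
np.set_printoptions(precision=4,suppress=True)
for i in range(4):
    w=cam('wrist'); s=env.get_state();ey=rot(s['orientation'])[:,1];print(s['tcp_pos'],s['tcp_pos']@ey,s['wrist_force']@ey,s['wrist_force'][2],s['finger_gap'])
for t,z in dict(bar_grip=.12,block=.02,pad_free=.04).items():
    for k in spotter.landmark_of(t,'wrist')[:1]: print(t,np.round(k['uv'],1),round(k['conf'],2),(onz(w,k['uv'],z)-s['tcp_pos'])@ey)
E
```

```text
[ 0.5698 -0.0712  0.1009] 0.06408003169248015 -10.292732400259915 -12.055381402023452 0.01163634001927424
[ 0.5698 -0.0712  0.1009] 0.06405994507394423 -10.824870695498552 -13.240439278300464 0.011794553690355508
[ 0.5698 -0.0712  0.1009] 0.06407326534274621 -9.471876911503559 -11.374062975135388 0.011983149527386343
[ 0.5698 -0.0712  0.1008] 0.0640718861665077 -10.26175207320678 -12.407195839798423 0.011505329553761066
block [489.5 247.9] 0.8 0.08886205772254738
pad_free [456.4 259.1] 0.84 0.06477133176111752
```

>>> jog_arm --increments '[[[0,0.004,0,0,0,0,255],[0,0.004,0,0,0,0,255],[0,0.004,0,0,0,0,255],[0,0.004,0,0,0,0,255],[0,0.004,0,0,0,0,255],[0,0.004,0,0,0,0,255],[0,0.004,0,0,0,0,255]]]'

```text
clock: 14.9
tcp_pos: [0.571, -0.066, 0.1008]
orientation: [-0.002, 0.119, 0.993, -0.004]
wrist_force: [-1.6, -15.7, -10.7]
finger_gap: 0.0116
grip_force: 68.6
```

```bash
python3 - <<'E'
from h import *
np.set_printoptions(precision=4,suppress=True)
for i in range(4):
    w=cam('wrist'); s=env.get_state();ey=rot(s['orientation'])[:,1];print(s['tcp_pos'],s['tcp_pos']@np.array([.234,.972,0]),s['wrist_force']@ey,s['wrist_force'][2],s['finger_gap'])
for t,z in dict(bar_grip=.12,block=.02,pad_free=.04).items():
    for k in spotter.landmark_of(t,'wrist')[:1]: print(t,np.round(k['uv'],1),round(k['conf'],2),(onz(w,k['uv'],z)-s['tcp_pos'])@ey)
E
```

```text
[ 0.571  -0.0658  0.1008] 0.06961326471529473 -15.330512064629968 -12.300583358849122 0.011692137934879457
[ 0.571  -0.0659  0.1008] 0.06958737444284105 -14.271514991393545 -12.081313843986067 0.012102169902096201
[ 0.571  -0.0658  0.1008] 0.06961169672561648 -14.988542121901734 -12.178399598344853 0.011681161552505365
[ 0.571  -0.0659  0.1008] 0.06959097054451185 -14.643393460894846 -12.147753630630744 0.011611031867982735
bar_grip [329.  341.7] 0.8 1.557107552002833e-05
block [478.7 248.6] 0.77 0.08282822089035767
pad_free [455.8 259. ] 0.66 0.06439317928562431
```

>>> jog_arm --increments '[[[0,0.004,0,0,0,0,255],[0,0.005,0,0,0,0,255],[0,0.005,0,0,0,0,255],[0,0,0,0,0,0,255]]]'

```text
clock: 15.65
tcp_pos: [0.5717, -0.0632, 0.1008]
orientation: [-0.002, 0.119, 0.993, -0.005]
wrist_force: [-2.4, -17.3, -11.8]
finger_gap: 0.0118
grip_force: 68.7
```

```bash
python3 - <<'E'
from h import *
np.set_printoptions(precision=4,suppress=True)
for i in range(4):
    w=cam('wrist'); s=env.get_state();ey=rot(s['orientation'])[:,1];print(s['tcp_pos'],s['tcp_pos']@np.array([.234,.972,0]),s['wrist_force']@ey,s['wrist_force'][2],s['finger_gap'])
for t,z in dict(block=.02,pad_free=.04).items():
    for k in spotter.landmark_of(t,'wrist')[:1]: print(t,np.round(k['uv'],1),round(k['conf'],2),(onz(w,k['uv'],z)-s['tcp_pos'])@ey)
save(w,'w5.png')
E
```

```text
[ 0.5716 -0.0632  0.1008] 0.07234699460685004 -18.046484103934002 -12.430354532463207 0.011538584953368795
[ 0.5716 -0.0632  0.1008] 0.07236527125984177 -16.78891708855751 -12.04502761340149 0.011668775378399728
[ 0.5716 -0.0632  0.1008] 0.07236638571380363 -16.733607226656353 -11.868279164409717 0.011441527652307344
[ 0.5716 -0.0631  0.1008] 0.07237337692451584 -16.982985064307325 -12.877004890258306 0.011823260412716714
block [477.  248.9] 0.92 0.08183024899186844
pad_free [327.9 341. ] 0.65 -0.0006772388734643896
```

View pics/w5.png

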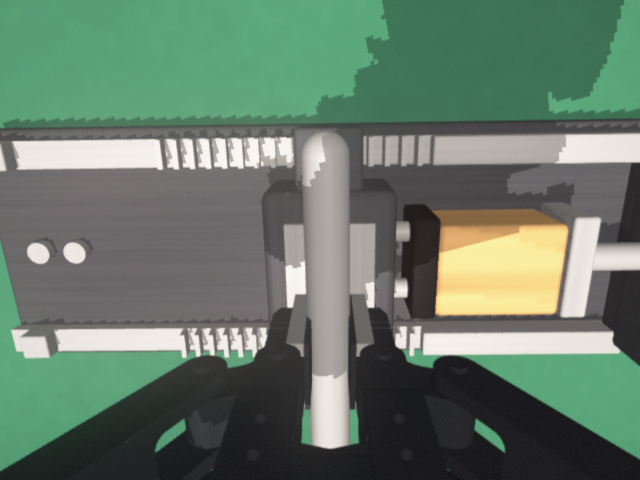

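The image shows the block clamped between pad and anvil. The block's far edge has moved from column 594 to 566, which is about 13 mm of pad travel. That matches the roughly 16 N left of the 17 N wrist force after drag, so I'll let go.

>>> jog_arm --increments '[[[0,0,0,0,0,0,0],[0,0,0,0,0,0,0],[0,0,0,0,0,0,0],[0,0,0,0,0,0,0],[0,0,0,0,0,0,0],[0,0,0,0,0,0,0],[0,0,0,0,0,0,0],[0,0,0,0,0,0,0],[0,0,0,0,0,0,0],[0,0,0,0,0,0,0]]]'

```text
clock: 16.95
tcp_pos: [0.5738, -0.0585, 0.1023]
orientation: [-0.0, 0.117, 0.993, -0.0]
wrist_force: [0.3, -0.2, 0.2]
finger_gap: 0.0856
grip_force: 0.0
```

```bash
python3 - <<'E'
from h import *
np.set_printoptions(precision=4,suppress=True)
w=cam('wrist'); s=env.get_state();ey=rot(s['orientation'])[:,1];print(s['tcp_pos'],s['wrist_force'],s['finger_gap'])
for t,z in dict(bar_grip=.108,block=.02,pad_free=.04).items():
    for k in spotter.landmark_of(t,'wrist')[:1]: print(t,np.round(k['uv'],1),round(k['conf'],2),onz(w,k['uv'],z))
save(w,'w6.png')
E
```

```text
[ 0.5738 -0.0585  0.1023] [-0.3425 -0.1994 -0.0995] 0.08542245263896148
bar_grip [310.8 321.2] 0.7 [ 0.5711 -0.0646  0.108 ]
block [142.6 151. ] 0.27 [ 0.4995 -0.1408  0.02  ]
```

View pics/w6.png

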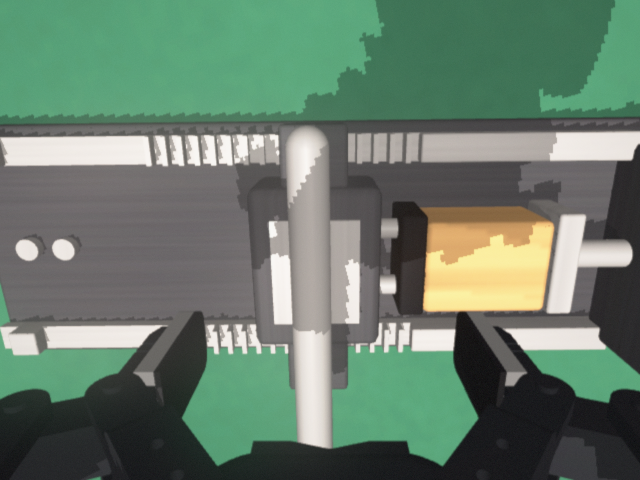

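The fingers are open and the carriage has barely moved back. I'll rise clear and check the bar's height by triangulation, since 0 mm versus 7.5 mm of lift is easy to tell apart.

>>> jog_arm --increments '[[[0,0,-0.04,0,0,0,0],[0,0,-0.08,0,0,0,0],[0,0,-0.1,0,0,0,0],[0,0,-0.1,0,0,0,0],[0,0,-0.1,0,0,0,0],[0,0,-0.1,0,0,0,0],[0,0,-0.1,0,0,0,0],[0,0,-0.04,0,0,0,0],[0,0,0,0,0,0,0]]]'

```text
clock: 18.05
tcp_pos: [0.5747, -0.0587, 0.2693]
orientation: [0.002, 0.117, 0.993, -0.0]
wrist_force: [0.8, 0.3, 0.3]
finger_gap: 0.0857
grip_force: 0.0
```

```bash
python3 - <<'E'
from h import *
np.set_printoptions(precision=4,suppress=True)
C={n:cam(n) for n in('side','wrist')}
P={}
for t in('bar_grip','pad_free','carriage','block','jaw_face'):
    o=[]
    for n in C:
        l=spotter.landmark_of(t,n)
        if l: print(t,n,l[0]['uv'],round(l[0]['conf'],2)); o.append((C[n],l[0]['uv']))
    if len(o)==2: print('  ',*tri(o))
m=spotter.cut_out('bar_grip','side')
for k in m[:1]:
    v,u=np.nonzero(k['region']);print('mask',k['conf'],len(u),u.min(),u.max(),v.min(),v.max())
s=cv2.resize(C['side']['pixels'][170:300,250:390,::-1],(560,520),interpolation=cv2.INTER_CUBIC)
w=C['wrist']['pixels'];save(C['wrist'],'w7.png')
cv2.imwrite('pics/s7.png',s)
E
```

```text
bar_grip side [319.8, 215.4] 0.67
bar_grip wrist [320.5, 209.3] 0.92
   [ 0.5698 -0.0641  0.1048] [np.float64(0.049617808070024395), np.float64(0.16221951837013843)]
pad_free side [309.7, 249.1] 0.89
pad_free wrist [392.6, 194.8] 0.81
   [ 0.5817 -0.0046  0.0453] [np.float64(1.3226529091738242), np.float64(3.633738311198102)]
carriage wrist [322.5, 191.8] 0.83
block side [300.3, 259.9] 0.82
block wrist [409.2, 189.8] 0.72
   [0.5929 0.0145 0.0221] [np.float64(1.5422848503938507), np.float64(3.9800191035374377)]
jaw_face side [287.2, 274.0] 0.86
jaw_face wrist [498.1, 192.0] 0.88
   [0.6053 0.088  0.0382] [np.float64(0.2455528939894934), np.float64(0.6213581791774861)]
mask 0.89 397 296 345 206 236
```

View pics/s7.png

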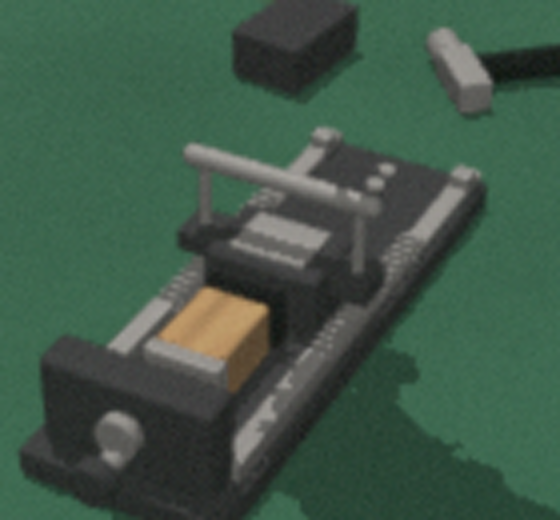

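The side crop shows the bar low over the carriage (4x crop; the bar runs from about (190,153) to (375,207)), with the block tight between pad and anvil. One cross-check against the earlier known bar heights.

```bash
python3 - <<'E'
from h import *
np.set_printoptions(precision=2,suppress=True)
c=cam('side');w=cam('wrist')
def mid(img,x0,x1,y0,y1):  # bright bar -> ridge centre per column, line fit
    g=cv2.GaussianBlur(cv2.cvtColor(img,cv2.COLOR_BGR2GRAY),(0,0),1)
    return g
mw=spotter.cut_out('bar_grip','wrist')[0]['region'];v,u=np.nonzero(mw)
B=onz(w,[(u.min()+u.max())/2+.5,(v.min()+v.max())/2],.115)
print('bar now xyz at z.115',np.round(B,4))
m=spotter.cut_out('bar_grip','side')[0]['region'];v,u=np.nonzero(m)
# bar top edge per column, in the central part of the bar
for z in(.108,.1155,.119):
    for name,xy in(('now',(.5705,-.0643)),('start',(.5495,-.1605))):
        print(z,name,proj(c,[*xy,z]))
cols=np.arange(u.min()+3,u.max()-3);top=[v[u==k].min() for k in cols]
p=np.polyfit(cols,top,1);print('top edge fit',p,'at 320:',np.polyval(p,320), 'mid spread',len(cols))
for n,im,x in(('side0',cv2.imread('pics/side0.png'),338),('now',c['pixels'],320)):
    g=cv2.cvtColor(im,cv2.COLOR_BGR2GRAY)
    print(n,g[185:225,x-1:x+2].mean(1).astype(int))
for q in('block','clamp'):
    for k in spotter.landmark_of(q,'top')[:1]:print(q,k['uv'])
E
```

```text
bar now xyz at z.115 [ 0.56 -0.06  0.12]
0.108 now [319.59 214.2 ]
0.108 start [337.18 195.39]
0.1155 now [319.62 211.59]
0.1155 start [337.28 192.86]
0.119 now [319.63 210.36]
0.119 start [337.32 191.67]
top edge fit [  0.31 113.17] at 320: 212.32558139534893 mid spread 43
side0 [ 67  78  85  86  86  86  88  89 111 151 147 126 101  85  80  87  89  87
  89  84  85 122 141 146 147 133 106  97 101 132 113  77  66  62  50  43
  42  47  63  87]
now [ 42  40  42  41  40  42  41  47  59  78  91  93  92  90  94  92  95  93
  92  92  94  92  91  90  91  92  99 134 157 145 125 104  94 105  99  84
  71  65  68 105]
block [341.9, 224.3]
clamp [360.4, 228.4]
```

The bar's centre row is 213.7. Fully down should read 213.6 with the same offset as at the start, and standing on a tooth would read 211.1. The catch is home, and the carriage sits about 1 mm back from where I released it, which leaves roughly 15 N on the block. I'll hand in.

```bash
python3 -c "
from workcell import ticket
print(ticket.hand_in())"
```

```text
the job is handed in; nothing more can be done
None
```

The block is clamped against the anvil at an estimated 15 N, the catch is fully down in its notch, the arm is clear of everything, and the job was handed in at about 19 s; no verdict came back.

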